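Set the delay drum of a timer unit under its snap cover

ROBOT

A 7-joint arm with a two-finger parallel gripper is mounted at the origin on the work surface. World frame = base frame: x ahead of the robot, y to its left, z up, the work surface at z = 0. Lengths are in m, angles in rad, forces in N, time in s.
With the tool pointing down it reaches from about 0.4 to 0.925 m from the base axis. Payload 5.6 kg.
Tool frame: the origin (TCP) lies at the very end of the fingers, on their centre line; the grasp point (between the pads) lies 19 mm behind it; y points along the fingers, x is the direction in which the jaws open and shut, and the axes are right-handed (so a half turn about y gives the same grasp; the last joint's range is limited). The gripper opens to 85 mm and grips with 20 to 120 N. Pads are 22 mm wide; open, the fingers measure 114 mm over their backs; the gripper's body (76 mm by 85 mm) begins 54 mm behind the grasp point. The pads swing forward as they close: fully open they stand 13 mm farther back than shut.
Start: joints at [1.285, 0.468, -0.012, 1.603, 0.006, 1.071, -0.056], TCP at [0.156, -0.631, 0.231] pointing down, gripper open.
Joint ranges: [-2.53, 2.53], [-0.31, 2.02], [-1.57, 1.55], [0.28, 2.44], [-1.29, 4.43], [0.15, 1.84], [-2.92, 2.92]. Speed limits (rad/s): [2.57, 2.57, 3.14, 3.14, 3.14, 3.14, 3.14].

INTERFACE

Orientations are given as a 3x3 rotation matrix whose columns are the frame's x, y, z axes.
In Python, from plant import env, imaging, order, spotter gives the robot as it stands.
- The arm moves only by the tool jog_arm, never from a script. Its argument "rows" is a list of rows, each a list of 7 numbers: the turn, a rotation vector about the world's x, y, z in degrees, then the shift along the world's x, y, z in mm, then the finger opening in mm, from 0 to 85.4. In form: [[rx, ry, rz, x, y, z, fingers], ...]. A call has 1 to 8 rows; each row shifts and turns the commanded pose from where the row before left it; what a row does not reach is not made up. A row lasts 1/10 s, in which the tool goes at most 50 mm and 8.59 degrees, less where a joint would pass 70% of its speed; a pose out of reach is approached as far as the arm can. A call with a gripper value outside its range is refused whole. The fingers move at their own pace and stop on an object; the grip force is fixed at half the most. Time passes only in rows, so rows that do not move let the fingers close. It gives the time, the measured TCP pose, the force and the opening at its end, in the units of the state.
- env.get_obs(): the state, without advancing time (a new reading comes with each control period).
- imaging.capture(name): name is "scene" or "top" or "wrist"; returns the picture (480x640x3 uint8, blue, green, red); there is no depth.
- imaging.camera_params(name): a dict with "fx", "fy", "cx", "cy" (pixels), "R" (3x3) and "t" (3): a world point X has camera coordinates R X + t; the wrist camera has in their place "T_tool_cam" (4x4, takes a point from camera to tool coordinates, whose origin is the TCP and whose axes are the tool frame's). Camera axes: x right, y down, z forward; pixel columns grow to the right and rows downward; lengths in m; the calibration is good to about 2 mm. A picture is of the moment at which its call begins: read the wrist's pose just before it. camera_params takes no time and is no camera call.
- order.job_done(): hands the job in, once; it reports no verdict.
Trained networks look in the newest picture that a camera, given by its name, has taken for a name from the list of things; names that differ only in an ending like _2 or _b are one class to them, and where a whole thing is asked for, a point or a joint stands for the part that bears it (a point fixed in the world has none). Each returns a list of dicts, best first, with "conf" (0 to 1); they miss things now and then, are a little off and sometimes report something else, mostly with a low value. They report only what shows in the picture. A call takes as long as a camera call. They do not tell look-alikes from the thing itself.
- spotter.search_frame(label, camera): "at" ([column, row] in pixels, amid what is visible of it).
- spotter.silhouettes(label, camera): "pixels" (480x640 bool, what is visible of it) and "at" ([column, row] in pixels, amid what is visible of it).
The state is a dict: "t": time; "joints": joint angles; "dq": joint speeds; "joint_efforts": joint torques, N m; "tool_pos": TCP position; "tool_rot": TCP orientation; "ft_force": force on the tool from outside, world axes, zero at the start; "wrist_torque": the same for the moment, N m; "opening": opening from 0.0 (shut) to 1.0 (fully open).
Only numpy, scipy, OpenCV 4.12 (cv2) and the standard library are available. Lean on these libraries where they do the work, as an engineer would, in place of code of your own. Each camera call takes 0.05 s, during which the arm holds its last target.

TASK

Take the orange pry tool from the rubber mat, lever the blue snap cover of the timer unit up with the blade in its front notch (not with the gripper's fingers), and swing the cover open past upright so that it stays there. Then turn the orange paddle wheel until the number 7 stands centred in the small window, and finish with the tool lying flat back on the mat, the cover still open and the other things on the bench left where they are.

Things in the scene. Friction and masses are not known exactly. Their poses are not given: they have to be found in the camera images.
- timer: White timer unit, fixed, on a plate. Origin: on the bench below the middle of the drum; x runs from the front (cover's notch) to the back (cover's hinge), y along the drum's axis, z up; its yaw varies. Below, 'unit' means this frame, mm. Wheel bay: unit x -66 to 66, y 0 to 62, walls 5 thick and 66 high, top closed by the blue cover. Number housing: x -66 to 66, y -50 to 0, 94 high.
- breakers (a point): Middle of the top of three white breakers fixed beside the number housing: unit x -43 to 43, y -109 to -55, 84 mm high. The aluminium plate under it all spans unit x -75 to 75, y -118 to 82, 4 mm thick.
- terminals (a point): Middle of the top of the grey terminal blocks fixed beside the wheel bay: unit x -50 to 50, y 65 to 79, 40 mm high.
- window (a point): Middle of the window in the number housing's top, 94 mm above the bench: 26 mm along the unit's x, 22 mm along its y; red marks at both sides show its middle line. Just below runs a white drum (radius 42 mm) with black digits 0 to 9, 18 mm high, at 36 degree pitch, their tops towards the unit's +x.
- wheel_axis (a point): Point on the drum's axis in the middle of the paddle wheel (unit 0, 31, 46). Black hub of 18 mm radius; five orange paddles 72 degrees apart, each 8 mm thick, 26 mm wide along the axis, reaching out to 46 mm radius. Whenever an odd number is centred in the window, one paddle points straight up. With the cover open the wheel stands 26 mm above the bay's walls.
- drum (a joint): Angle of drum and wheel, rad: 0.6283 x the number centred in the window (7 is 4.398). It grows when the top of the wheel is pushed to the unit's +x (from the notch side towards the hinge). End stops just below 0 and just above 9. It stays where it is left; about 1.5 N at a paddle's end turns it.
- cover (a joint): Opening angle of the blue cover, rad: 0 shut, 1.57 upright, stop at 2.1. Hinge along the unit's y at unit x 60, height 66; its front swings up and over to +x. A hood open below: when shut unit x -66 to 66, y 2 to 60, top 99 high, top plate 3 thick, side walls 3, front wall 4. Stiff: 3 to 4 N lifts it at the front edge; it stays at any angle.
- cover_notch (a point): Middle of the notch, on the outer face of the cover's front wall (moves with the cover; when shut at unit -66, 31, 71). The notch is cut in the wall's lower edge: 26 mm wide, from the bay wall's top (66 high) up to 75 high; the front wall is 4 mm thick. Behind it the first 20 mm from the outer face are free.
- pry_tool: Loose pry tool, 120 g: orange handle 90 x 20 x 32 mm (long, wide, high) with a steel blade 12 mm wide, 3 mm thick, sticking 55 mm straight out of its front end at half height. Origin: middle of the handle's underside; x along the tool to the blade's tip, z up as it lies on the mat.
- tool_tip (a point): Tip of the blade, 100 mm ahead of the tool's origin and 16 mm above its underside.
- mat: Black rubber mat 300 x 220 x 3 mm, fixed to the bench. Origin: middle of its underside; x along the 300 mm side. The tool must end lying flat with the middle of its handle over the mat.
- spray_can: Bystander on the mat: green can, 52 mm diameter, 160 mm high, origin at its foot. Leave it.
- screw_tray: Bystander on the mat: grey open tray with screws, 60 x 100 x 28 mm, origin at its underside. Leave it.
- spirit_level: Bystander: yellow level 300 x 22 x 45 mm standing on edge, long along its x, origin at its underside. Leave it.
- tape_measure: Bystander: yellow and black tape measure 82 x 36 x 60 mm, origin at its underside. Leave it.
- spare_breaker: Bystander: white breaker 68 x 36 x 63 mm, origin at its underside. Leave it.
- junction_box: Bystander: white box 97 x 85 x 41 mm, origin at its underside. Leave it.
Things that resemble listed ones, but are neither listed nor needed, are in the scene too. Of the things that look like the pry_tool, take the one that is nearest to the robot's base at the start. What is shaped like the timer but purple is not meant.

How it is judged:
On the way, in this order (a step that is already met when the one before it is completed fails the run):
1. the pry tool's blade lifts the cover out of its seat (value of joint cover above 0.15 rad and contact force between pry_tool and cover above 0.3 N), for 0.05 s.
2. the cover is swung open past upright (value of joint cover above 1.58 rad), for 0.1 s.
3. the number 7 stands centred in the window (value of joint drum between 4.268 and 4.528 rad), for 0.3 s.
At the end, for the whole second after the job is handed in: The number 7 is centred in the window (drum at 4.398 within 0.13 rad, about 5 mm of drum surface), the cover stands open past upright (over 1.58 rad), and the tool lies flat and still on the mat with the middle of its handle over it (all of step 3 and value of joint cover above 1.58 rad and x of pry_tool in the frame of mat between -0.15 and 0.15 m and y of pry_tool in the frame of mat between -0.11 and 0.11 m and height (world z) of pry_tool below 0.025 m and angle between pry_tool's own x axis and vertical between 1.42 and 1.72 rad and linear speed of pry_tool below 0.02 m/s); the robot touches nothing.
It fails at once if a bystander is pushed or knocked more than 30 mm away (distance of any of spray_can, screw_tray, spirit_level, tape_measure, spare_breaker, junction_box from where it was at the start of the episode above 0.03 m).
It fails at once if the cover is forced out of its seat by the gripper's fingers (contact force between the fingers and cover above 1 N and value of joint cover between 0.03 and 0.15 rad).
It also fails if it takes over 67 s, if anything falls off the work surface, if the arm or the gripper's body presses on something with over 40 N, if the wrist force passes 120 N, or if a joint passes its speed limit or range.

## Working session

There is one attempt and no reset: what is moved stays moved. The work goes in short steps, Python scripts to look and compute and a tool call to move; the robot and the scene stay as the last step left them, time stands still between calls to the robot, and variables do not carry over. Pictures are saved under pics/ and viewed, and the job is handed in when it is done.

Besides the shell and the picture viewer there is one more tool, called by a JSON object that holds its "name" and its "arguments". jog_arm: Moves the arm, as the interface text tells. Its arguments: {"type":"object","properties":{"rows":{"type":"array","items":{"type":"array","items":{"type":"number"}}}},"required":["rows"]}

```bash
ls; mkdir -p pics
cat > h.py <<'E'
import numpy as np, cv2
from plant import env, imaging, order, spotter
def ray(cam,uv,z,pose=None):
    p=imaging.camera_params(cam)
    d=np.array([(uv[0]-p['cx'])/p['fx'],(uv[1]-p['cy'])/p['fy'],1.])
    if 'R' in p:
        R=np.array(p['R']);t=np.array(p['t']);o=-R.T@t;d=R.T@d
    else:
        T=np.array(p['T_tool_cam']);o=pose[1]@T[:3,3]+pose[0];d=pose[1]@T[:3,:3]@d
    return o+d*(z-o[2])/d[2]
def proj(cam,X,pose=None):
    p=imaging.camera_params(cam);X=np.atleast_2d(X)
    if 'R' in p: c=X@np.array(p['R']).T+np.array(p['t'])
    else:
        T=np.array(p['T_tool_cam']);c=((X-pose[0])@pose[1]-T[:3,3])@T[:3,:3]
    return np.c_[p['fx']*c[:,0]/c[:,2]+p['cx'],p['fy']*c[:,1]/c[:,2]+p['cy']]
def pose():
    o=env.get_obs();return np.array(o['tool_pos']),np.array(o['tool_rot'])
E
python3 - <<'E'
from h import *
o=env.get_obs();print(o)
for c in ['scene','top','wrist']:
    cv2.imwrite(f'pics/{c}0.png',imaging.capture(c));print(c,imaging.camera_params(c))
E
```

```text
pics
{'t': 0.0, 'joints': array([ 1.28493035,  0.46839241, -0.01161808,  1.6036735 ,  0.00598434,
        1.07138561, -0.05629405]), 'dq': array([ 0.00094929,  0.00088746,  0.00089403,  0.00014692,  0.00074904,
        0.00022148, -0.00190304]), 'joint_efforts': array([ 7.25204554e-04, -5.32380903e+01,  2.18255329e-02, -2.51309001e+01,
        1.13708785e-02,  7.82202784e-03,  1.04805455e-06]), 'tool_pos': array([ 0.15612125, -0.6303731 ,  0.2303078 ]), 'tool_rot': array([[ 2.40434853e-01, -5.40651623e-04,  9.70665127e-01],
       [-9.70663570e-01,  1.74217768e-03,  2.40435438e-01],
       [-1.82106293e-03, -9.99998336e-01, -1.05910601e-04]]), 'ft_force': array([ 0.05454847,  0.18253845, -0.62618856]), 'wrist_torque': array([ 0.01402449, -0.02695972, -0.00690477]), 'opening': 0.9958097630951653}
scene {'fx': 450.2974855026805, 'fy': 450.2974855026805, 'cx': 315.2043279139914, 'cy': 237.3664458053795, 'R': array([[ 0.50939389,  0.8601632 , -0.02524155],
       [ 0.44545067, -0.28866835, -0.84749294],
       [-0.73626868,  0.42046386, -0.53020616]]), 't': array([-0.21628006, -0.17226896,  1.54250847])}
top {'fx': 506.0770092532879, 'fy': 506.0770092532879, 'cx': 323.1944106279252, 'cy': 229.9853700877402, 'R': array([[ 0.01641923, -0.99984594,  0.00620581],
       [-0.99432481, -0.01698042, -0.10502302],
       [ 0.10511222, -0.0044462 , -0.99445043]]), 't': array([-0.06391813,  0.49699607,  1.32714604])}
wrist {'fx': 344.9069659304878, 'fy': 344.9069659304878, 'cx': 322.94110750131676, 'cy': 234.2656495074462, 'T_tool_cam': array([[ 9.99999310e-01,  2.29205213e-04,  1.15200614e-03,
         8.32294366e-05],
       [-1.03914373e-03, -2.84584277e-01,  9.58650462e-01,
        -1.43210763e-01],
       [ 5.47570517e-04, -9.58650998e-01, -2.84583843e-01,
         7.39188723e-02],
       [ 0.00000000e+00,  0.00000000e+00,  0.00000000e+00,
         1.00000000e+00]])}
```

View pics/scene0.png

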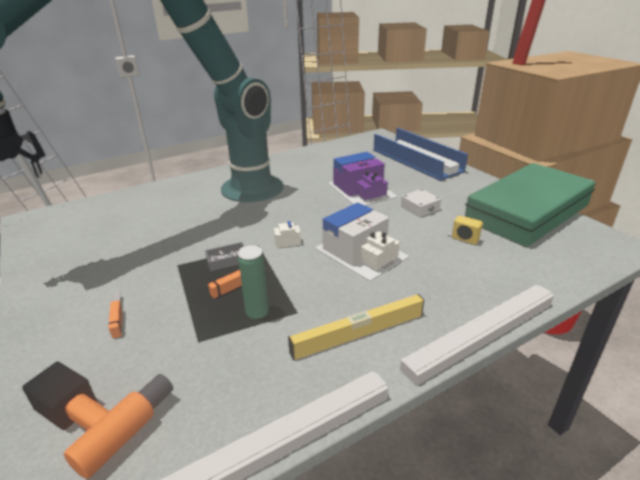

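View pics/top0.png

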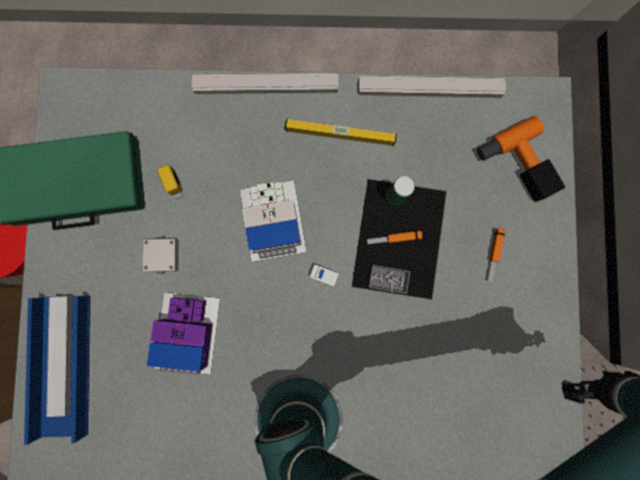

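View pics/wrist0.png

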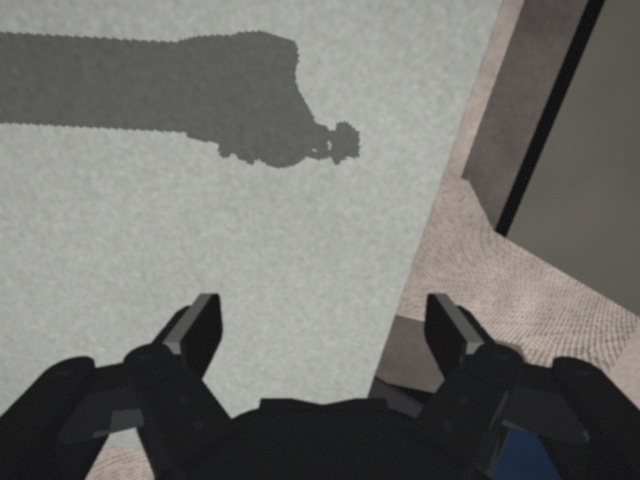

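The top view shows a tool on the mat, handle at (405,237) with its blade pointing left, and a look-alike at (496,250). The mat tool is nearer the base. The timer is at (270,222), blue cover on the robot side, so its notch faces the mat. Next I'll measure these.

Run:
```python
from h import *
imaging.capture('top')
def rect(m):
    c=max(cv2.findContours(m.astype(np.uint8),0,1)[0],key=cv2.contourArea)
    return cv2.minAreaRect(c),cv2.boxPoints(cv2.minAreaRect(c))
for l,z in [('pry_tool',.019),('timer',.09),('cover',.099),('mat',.003),('window',.094),('breakers',.084),('tool_tip',.019),('cover_notch',.071),('spare_breaker',.06),('screw_tray',.028),('spray_can',.16)]:
    for d in spotter.search_frame(l,'top')[:4]:
        print(l,np.round(d['at']),round(d['conf'],2),ray('top',d['at'],z).round(3))
for l,z in [('cover',.099),('mat',.003)]:
    for d in spotter.silhouettes(l,'top')[:2]:
        print(l,d['conf'],[ray('top',p,z).round(3)[:2] for p in rect(d['pixels'])[1]])
print(env.get_obs()['t'])
```

```text
pry_tool [399. 235.] 0.93 [ 0.488 -0.26   0.019]
pry_tool [499. 250.] 0.68 [ 0.453 -0.527  0.019]
pry_tool [389. 280.] 0.6 [ 0.369 -0.232  0.019]
timer [188. 333.] 0.76 [0.227 0.277 0.09 ]
cover [272. 235.] 0.85 [0.475 0.073 0.099]
cover [176. 358.] 0.59 [0.167 0.301 0.099]
cover [270. 213.] 0.2 [0.531 0.08  0.099]
mat [407. 230.] 0.93 [ 0.505 -0.284  0.003]
window [185. 333.] 0.82 [0.229 0.284 0.094]
window [271. 218.] 0.61 [0.52  0.078 0.094]
breakers [275. 222.] 0.74 [0.51  0.068 0.084]
breakers [184. 335.] 0.56 [0.223 0.289 0.084]
tool_tip [399. 237.] 0.79 [ 0.484 -0.26   0.019]
tool_tip [498. 250.] 0.68 [ 0.453 -0.526  0.019]
cover_notch [178. 359.] 0.96 [0.161 0.305 0.071]
cover_notch [276. 234.] 0.94 [0.48  0.067 0.071]
cover_notch [275. 220.] 0.46 [0.516 0.071 0.071]
spare_breaker [324. 277.] 0.72 [ 0.373 -0.059  0.06 ]
screw_tray [388. 280.] 0.85 [ 0.368 -0.23   0.028]
spray_can [401. 189.] 0.55 [ 0.587 -0.242  0.16 ]
cover 0.94 [array([0.494, 0.144]), array([0.521, 0.013]), array([0.459, 0.   ]), array([0.433, 0.131])]
cover 0.7 [array([0.146, 0.374]), array([0.21 , 0.372]), array([0.202, 0.233]), array([0.138, 0.235])]
mat 0.61 [array([ 0.35, -0.13]), array([ 0.649, -0.175]), array([ 0.617, -0.401]), array([ 0.319, -0.351])]
0.85
```

{"name": "jog_arm", "arguments": {"rows": [[0, 0, 8.2, 30, 35, 10, 85], [0, 0, 8.2, 30, 35, 10, 85], [0, 0, 8.2, 30, 35, 10, 85], [0, 0, 8.2, 30, 35, 10, 85], [0, 0, 8.2, 30, 35, 10, 85], [0, 0, 8.2, 30, 35, 10, 85], [0, 0, 8.2, 30, 35, 0, 85], [0, 0, 8.2, 30, 35, 0, 85]]}}

```text
t: 1.65
tool_pos: [0.3973, -0.3496, 0.2921]
tool_rot: [[0.984, 0.001, 0.177], [-0.177, -0.001, 0.984], [0.001, -1.0, -0.001]]
ft_force: [-0.5, -0.6, 0.0]
opening: 0.993
```

{"name": "jog_arm", "arguments": {"rows": [[0, 0, 8, 40, 40, 0, 85], [0, 0, 8, 40, 30, 0, 85], [0, 0, 0, 0, 0, 0, 85], [0, 0, 0, 0, 0, 0, 85]]}}

```text
t: 2.05
tool_pos: [0.4722, -0.2847, 0.2912]
tool_rot: [[0.995, -0.0, -0.098], [0.098, 0.0, 0.995], [-0.0, -1.0, 0.0]]
ft_force: [-0.9, -1.1, -0.3]
opening: 0.996
```

Run:
```python
from h import *
P=pose();im=imaging.capture('wrist');cv2.imwrite('pics/w1.png',im);print(P,env.get_obs()['joints'])
np.savez('w1.npz',p=P[0],R=P[1])
for l,z in [('pry_tool',.019),('tool_tip',.019),('spray_can',.08)]:
    for d in spotter.silhouettes(l,'wrist')[:3]:
        c=max(cv2.findContours(d['pixels'].astype(np.uint8),0,1)[0],key=cv2.contourArea)
        print(l,d['conf'],d['at'],[ray('wrist',p,z,P).round(3)[:2] for p in cv2.boxPoints(cv2.minAreaRect(c))])
```

```text
(array([ 0.47223028, -0.28466164,  0.29122767]), array([[ 9.95183857e-01, -7.94423639e-05, -9.80259378e-02],
       [ 9.80259447e-02,  8.81622462e-05,  9.95183856e-01],
       [-7.04175711e-05, -9.99999993e-01,  9.55250570e-05]])) [ 0.87299456  0.28723767 -0.47018199  1.75538274  0.14283295  1.13318925
  0.45375082]
pry_tool 0.98 [296.5, 359.1] [array([ 0.366, -0.521]), array([ 0.374, -0.483]), array([ 0.517, -0.514]), array([ 0.511, -0.555])]
pry_tool 0.91 [330.3, 170.8] [array([ 0.461, -0.177]), array([ 0.481, -0.174]), array([ 0.504, -0.321]), array([ 0.482, -0.324])]
tool_tip 0.74 [293.4, 362.1] [array([ 0.366, -0.523]), array([ 0.374, -0.484]), array([ 0.517, -0.513]), array([ 0.512, -0.555])]
tool_tip 0.59 [331.7, 173.6] [array([ 0.462, -0.177]), array([ 0.481, -0.174]), array([ 0.503, -0.321]), array([ 0.482, -0.324])]
spray_can 0.76 [458.5, 188.2] [array([ 0.545, -0.257]), array([ 0.571, -0.199]), array([ 0.676, -0.246]), array([ 0.654, -0.309])]
```

View pics/w1.png

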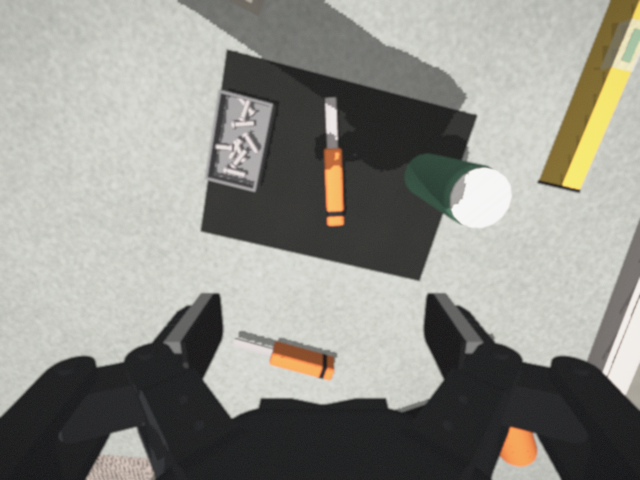

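The tool lies at about (331,98) tip to (336,226) handle end; the can is at (480,195), clear of it. I'll measure the tool axis with the correct heights.

Run:
```python
from h import *
d=np.load('w1.npz');P=(d['p'],d['R'])
im=cv2.imread('pics/w1.png');cv2.imwrite('pics/w1z.png',cv2.resize(im[85:240,270:400],None,fx=4.5,fy=3.8,interpolation=3))
hsv=cv2.cvtColor(im,cv2.COLOR_BGR2HSV)
m=((hsv[...,0]<18)&(hsv[...,1]>120)&(hsv[...,2]>90)).astype(np.uint8);m[:100]=0;m[240:]=0
c=max(cv2.findContours(m,0,1)[0],key=cv2.contourArea);b=cv2.boxPoints(cv2.minAreaRect(c));print(b)
for p in b:print(ray('wrist',p,.035,P).round(4))
for p in [(330,98),(332,148)]:print('blade',ray('wrist',p,.019,P).round(4))
print('can top',ray('wrist',(480,197),.163,P),'foot',ray('wrist',(425,172),.003,P))
```

```text
[[322.88074 148.06422]
 [342.2569  147.47707]
 [344.19818 211.53944]
 [324.82202 212.1266 ]]
[ 0.4687 -0.2303  0.035 ]
[ 0.4903 -0.2275  0.035 ]
[ 0.501  -0.3006  0.035 ]
[ 0.4782 -0.3035  0.035 ]
blade [ 0.4714 -0.1758  0.019 ]
blade [ 0.4794 -0.2299  0.019 ]
can top [ 0.59611745 -0.24975093  0.163     ] foot [ 0.59771117 -0.24798297  0.003     ]
```

View pics/w1z.png

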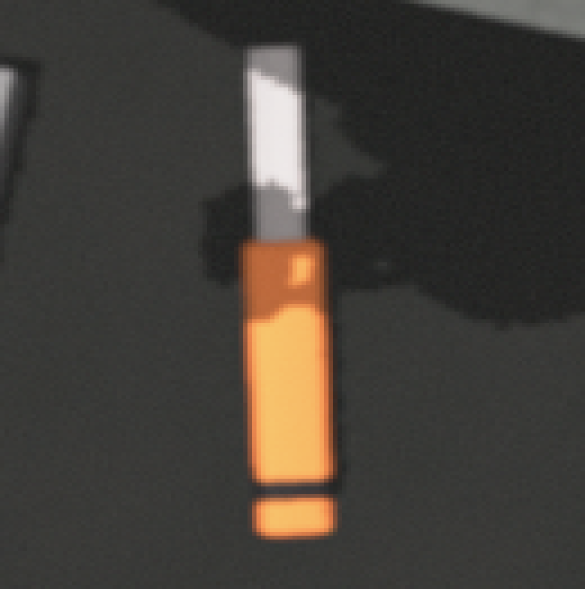

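{"name": "jog_arm", "arguments": {"rows": [[0, 0, 2.8, 10, 35, -20, 50], [0, 0, 0, 0, 0, -48, 50], [0, 0, 0, 0, 0, -48, 50], [0, 0, 0, 0, 0, -48, 50], [0, 0, 0, 0, 0, -40, 50], [0, 0, 0, 0, 0, -30, 50], [0, 0, 0, 0, 0, 0, 50], [0, 0, 0, 0, 0, 0, 50]]}}

```text
t: 3.05
tool_pos: [0.4814, -0.2514, 0.0577]
tool_rot: [[0.99, -0.0, -0.143], [0.143, -0.0, 0.99], [-0.0, -1.0, -0.0]]
ft_force: [1.7, -0.3, 0.8]
opening: 0.582
```

Run:
```python
from h import *
P=pose();im=imaging.capture('wrist');cv2.imwrite('pics/w2.png',im);print(P[0],P[1].round(3))
```

```text
[ 0.48144261 -0.25135746  0.05771297] [[ 0.99  -0.    -0.143]
 [ 0.143 -0.     0.99 ]
 [-0.    -1.    -0.   ]]
```

View pics/w2.png

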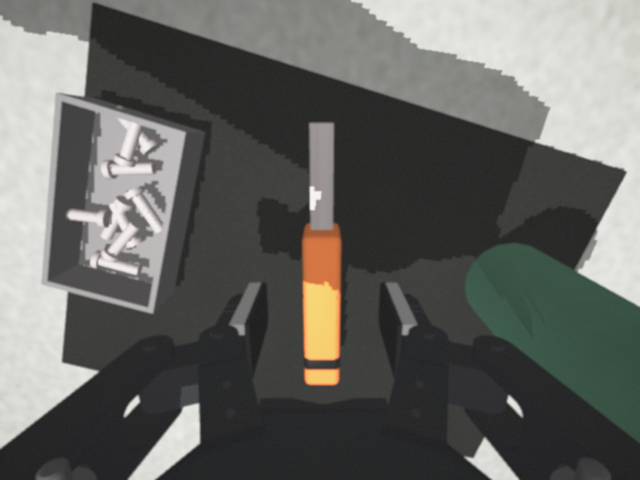

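The tool is centred between the open fingers and parallel to them (blade tip at (321,123)). I'll go down and grip.

{"name": "jog_arm", "arguments": {"rows": [[0, 0, 0, 0, 0, -25, 50], [0, 0, 0, 0, 0, -24, 50], [0, 0, 0, 0, 0, 0, 0], [0, 0, 0, 0, 0, 0, 0], [0, 0, 0, 0, 0, 0, 0], [0, 0, 0, 0, 0, 0, 0], [0, 0, 0, 0, 0, 0, 0], [0, 0, 0, 0, 0, 0, 0]]}}

```text
t: 3.9
tool_pos: [0.4829, -0.2513, 0.0103]
tool_rot: [[0.99, 0.003, -0.144], [0.144, -0.002, 0.99], [0.003, -1.0, -0.002]]
ft_force: [-1.9, 0.6, 7.5]
opening: 0.219
```

{"name": "jog_arm", "arguments": {"rows": [[0, 0, 0, 0, 0, 30, 0], [0, 0, 0, 0, 0, 45, 0], [0, 0, 0, 0, 0, 45, 0], [0, 0, 0, 0, 0, 45, 0], [0, 0, 0, 0, 0, 45, 0], [0, 0, 0, 0, 0, 45, 0], [0, 0, 0, 0, 0, 0, 0]]}}

```text
t: 4.6
tool_pos: [0.485, -0.2517, 0.2707]
tool_rot: [[0.989, 0.011, -0.144], [0.145, -0.007, 0.989], [0.01, -1.0, -0.009]]
ft_force: [0.1, 0.1, -1.3]
opening: 0.224
```

Run:
```python
from h import *
P=pose();im=imaging.capture('wrist');cv2.imwrite('pics/w3.png',im);print(P[0],P[1].round(3));np.savez('w3.npz',p=P[0],R=P[1])
```

```text
[ 0.48501799 -0.25167963  0.27067023] [[ 0.989  0.011 -0.144]
 [ 0.145 -0.007  0.989]
 [ 0.01  -1.    -0.009]]
```

View pics/w3.png

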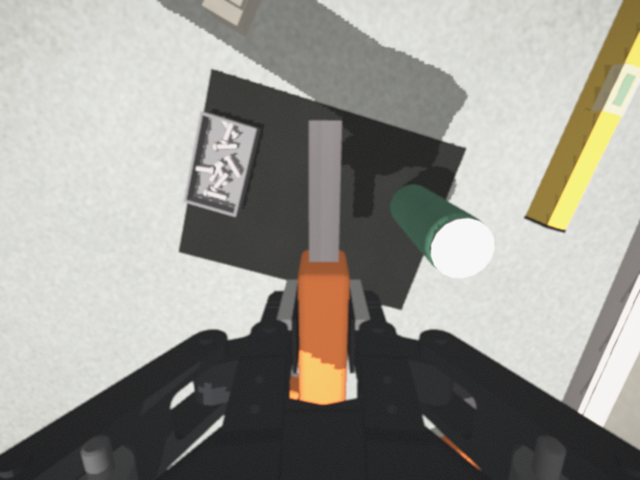

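Run:
```python
from h import *
d=np.load('w3.npz');P=(d['p'],d['R'])
for tz,ty in [(.0755,-.009),(.0755,-.004),(.0755,-.014),(.0705,-.009)]:
    print(tz,ty,proj('wrist',P[0]+P[1]@[0,ty,tz],P).round(1), 'front', proj('wrist',P[0]+P[1]@[0,ty,tz-.055],P).round(1))
```

```text
0.0755 -0.009 [[319.6 123.7]] front [[319.9 262.4]]
0.0755 -0.004 [[319.7 123.9]] front [[320.  258.1]]
0.0755 -0.014 [[319.5 123.4]] front [[319.8 266.9]]
0.0705 -0.009 [[319.6 137.7]] front [[319.9 273.5]]
```

{"name": "jog_arm", "arguments": {"rows": [[0, 0, 0, -13, 40, 10, 0], [0, 0, 0, -13, 45, 10, 0], [0, 0, 0, -13, 45, 10, 0], [0, 0, 0, -13, 45, 0, 0], [0, 0, 0, -13, 45, 0, 0], [0, 0, 0, 0, 0, 0, 0], [0, 0, 0, 0, 0, 0, 0]]}}

```text
t: 5.35
tool_pos: [0.4157, -0.0301, 0.2927]
tool_rot: [[0.989, -0.001, -0.147], [0.147, -0.001, 0.989], [-0.001, -1.0, -0.001]]
ft_force: [0.2, -0.4, -1.4]
opening: 0.225
```

Run:
```python
from h import *
P=pose();im=imaging.capture('wrist');cv2.imwrite('pics/w4.png',im);print(P[0],P[1].round(3));np.savez('w4.npz',p=P[0],R=P[1])
for l,z in [('cover',.099),('window',.094),('cover_notch',.071),('breakers',.084),('terminals',.04)]:
    for d in spotter.silhouettes(l,'wrist')[:2]:
        c=max(cv2.findContours(d['pixels'].astype(np.uint8),0,1)[0],key=cv2.contourArea)
        print(l,d['conf'],d['at'],ray('wrist',d['at'],z,P).round(3),cv2.boxPoints(cv2.minAreaRect(c)).round().tolist())
```

```text
[ 0.41573002 -0.03005722  0.29269476] [[ 0.989 -0.001 -0.147]
 [ 0.147 -0.001  0.989]
 [-0.001 -1.    -0.001]]
cover 0.81 [405.2, 102.1] [0.477 0.078 0.099] [[365.0, 180.0], [370.0, 27.0], [438.0, 29.0], [434.0, 182.0]]
window 0.69 [434.7, 103.9] [0.506 0.081 0.094] [[337.0, 33.0], [539.0, 23.0], [547.0, 174.0], [345.0, 185.0]]
cover_notch 0.94 [405.1, 104.8] [0.484 0.079 0.071] [[368.0, 29.0], [439.0, 29.0], [439.0, 182.0], [368.0, 182.0]]
breakers 0.68 [433.5, 106.6] [0.508 0.08  0.084] [[337.0, 33.0], [539.0, 23.0], [547.0, 174.0], [345.0, 184.0]]
terminals 0.33 [436.0, 102.2] [0.522 0.089 0.04 ] [[337.0, 33.0], [538.0, 23.0], [546.0, 173.0], [345.0, 184.0]]
```

View pics/w4.png

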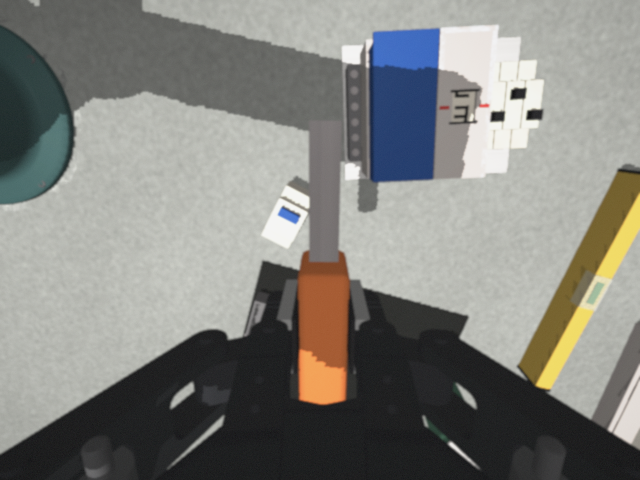

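Run:
```python
import cv2
im=cv2.imread('pics/w4.png')
cv2.imwrite('pics/w4z.png',cv2.resize(im[15:195,335:505],None,fx=4,fy=3.3,interpolation=3))
cv2.imwrite('pics/w4n.png',cv2.resize(cv2.rotate(im[75:135,430:500],cv2.ROTATE_90_COUNTERCLOCKWISE),None,fx=7,fy=7,interpolation=3))
```

```text
(no output)
```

View pics/w4z.png

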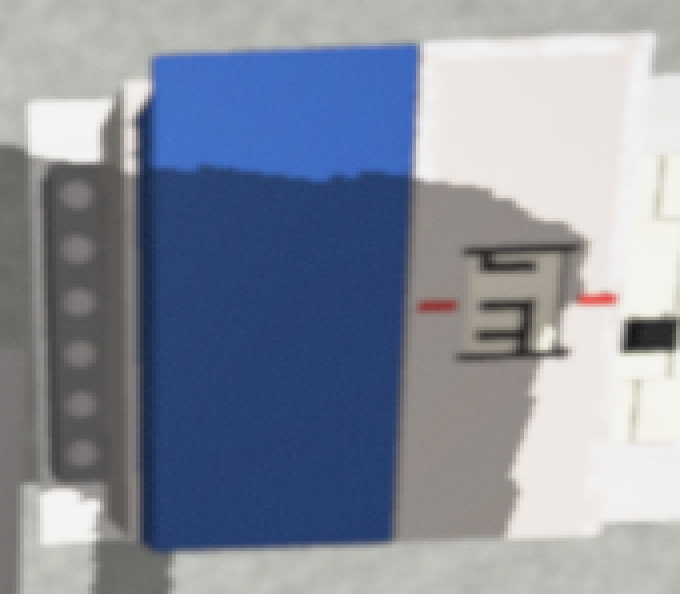

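View pics/w4n.png

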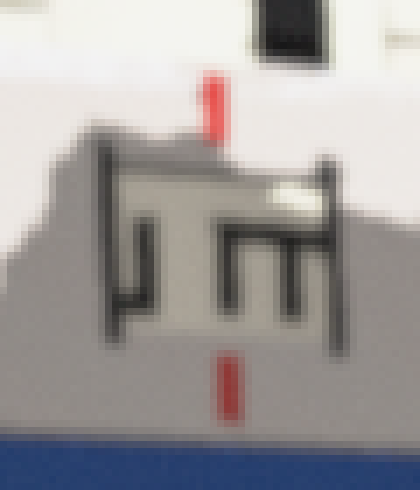

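The digit in the window is a 3 with its top edge on the middle line and a 2 going out above, so the drum is at about 2.66 (about 1.67 rad). It needs about +156°. Now I'll fit the timer pose.

```bash
cat >> h.py <<'E'
def U(p,q):
    q=np.atleast_2d(q);c,s=np.cos(p[2]),np.sin(p[2])
    return np.c_[p[0]+c*q[:,0]-s*q[:,1],p[1]+s*q[:,0]+c*q[:,1],q[:,2]]
E
python3 - <<'E'
from h import *
from scipy.optimize import least_squares
d=np.load('w4.npz');P=(d['p'],d['R'])
q=np.array([[66,60,99],[66,2,99],[-66,60,99],[-66,2,99],[66,-50,94]])/1e3
px=np.array([[373.25,32.3],[439.5,28],[371.75,181.4],[433.25,178.9],[498.75,25.6]])
f=lambda p:(proj('wrist',U(p,q),P)-px).ravel()
r=least_squares(f,[.5,.07,1.77],x_scale=.1);print(r.x,np.degrees(r.x[2]),r.fun.round(1))
np.save('timer.npy',r.x)
for n in [[-66,31,71],[0,31,46],[0,-25,94]]:print(n,U(r.x,np.array(n)/1e3).round(4),proj('wrist',U(r.x,np.array(n)/1e3),P))
# check top and scene
for c in ['top','scene']:
    im=imaging.capture(c)
    for a in proj(c,U(r.x,q)):cv2.circle(im,tuple(int(v) for v in a.round()),1,(0,255,0),-1)
    a=proj(c,U(r.x,[0,0,.09]))[0].astype(int);cv2.imwrite(f'pics/{c}4.png',cv2.resize(im[a[1]-60:a[1]+60,a[0]-80:a[0]+80],None,fx=4,fy=4,interpolation=3))
E
```

```text
[0.50850424 0.07746917 1.76168304] 100.93700289262719 [-0.3 -1.9  0.6 -0.8  1.4  1.4 -0.6  1.3 -1.   0.4]
[-66, 31, 71] [[0.4906 0.0068 0.071 ]] [[396.92732917 177.75627537]]
[0, 31, 46] [[0.4781 0.0716 0.046 ]] [[393.25280281 112.60578522]]
[0, -25, 94] [[0.5331 0.0822 0.094 ]] [[463.51624839 107.32589783]]
```

View pics/top4.png

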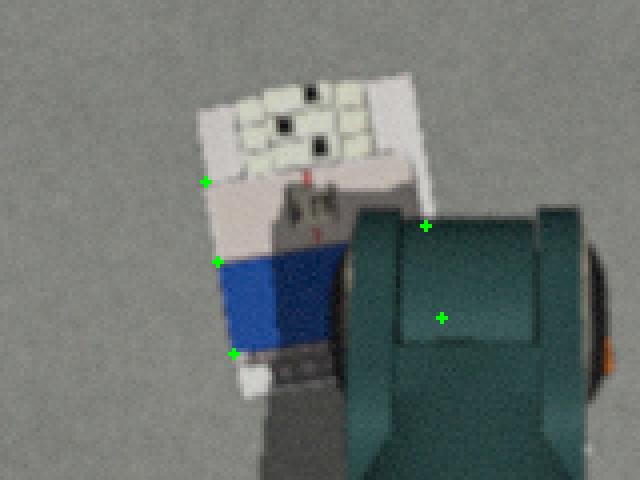

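View pics/scene4.png

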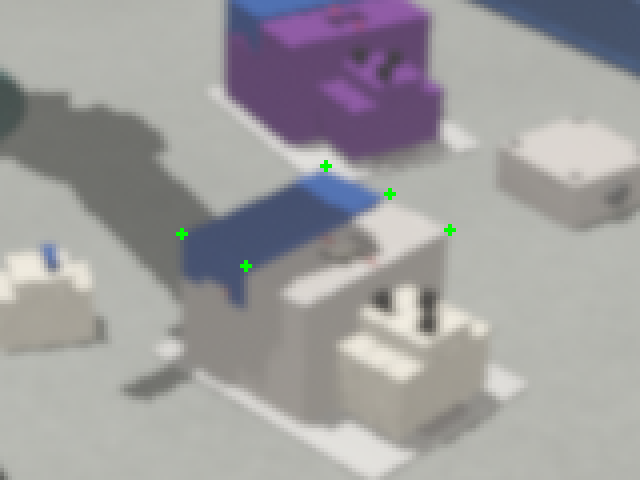

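```bash
cat > tgt.py <<'E'
from h import *
from scipy.spatial.transform import Rotation as Ro
T=np.load('timer.npy')
TIP=np.array([.002,-.009,.0765])
def target(tip,pitch=0,yawoff=0.6):
    # tool z along unit x (yaw), pitch up deg
    y=T[2]+np.radians(yawoff); z=np.array([np.cos(y),np.sin(y),0]); x=np.array([np.sin(y),-np.cos(y),0]);yy=np.cross(z,x)
    R=np.c_[x,yy,z]
    R=Ro.from_rotvec(x*np.radians(pitch)).as_matrix()@R   # rotate about x
    w=U(T,np.array(tip)/1e3)[0]
    return w-R@TIP,R
def show(tip,pitch=0,yawoff=.6):
    p,R=target(tip,pitch,yawoff);P=pose()
    rv=np.degrees(Ro.from_matrix(R@P[1].T).as_rotvec());print(tip,pitch,'turn',rv.round(1),'shift',((p-P[0])*1e3).round(1))
def tipu(TIPv=TIP):
    P=pose();w=P[0]+P[1]@TIPv;c,s=np.cos(T[2]),np.sin(T[2]);d=w-[T[0],T[1],0]
    return np.array([c*d[0]+s*d[1],-s*d[0]+c*d[1],d[2]])*1e3
E
python3 -c "
from tgt import *
print(tipu());show([-100,31,150]);show([-91,31,70.5]);show([-91,31,70.5],20);show([-50,31,70.5])"
```

```text
[-12.91066829 105.21934844 302.08802418]
[-100, 31, 150] 0 turn [-0.  -0.   3.3] shift [  93.8  -70.8 -152. ]
[-91, 31, 70.5] 0 turn [-0.  -0.   3.3] shift [  92.1  -62.  -231.5]
[-91, 31, 70.5] 20 turn [19.7  3.4  3.3] shift [  90.5  -54.4 -257.2]
[-50, 31, 70.5] 0 turn [-0.  -0.   3.3] shift [  84.3  -21.7 -231.5]
```

{"name": "jog_arm", "arguments": {"rows": [[0, 0, 1.7, 35, -35, -10, 0], [0, 0, 1.6, 35, -30, -30, 0], [0, 0, 0, 22, -5, -40, 0], [0, 0, 0, 0, 0, -45, 0], [0, 0, 0, 0, 0, -45, 0], [0, 0, 0, 0, 8, -40, 0], [0, 0, 0, 0, 0, -21, 0], [0, 0, 0, 0, 0, 0, 0]]}}

```text
t: 6.55
tool_pos: [0.5027, -0.0893, 0.0619]
tool_rot: [[0.98, -0.007, -0.201], [0.201, 0.002, 0.98], [-0.006, -1.0, 0.003]]
ft_force: [-0.3, 0.1, -1.3]
opening: 0.222
```

Run:
```python
from tgt import *
P=pose();im=imaging.capture('wrist');cv2.imwrite('pics/w5.png',im);print(P[0],P[1].round(3),tipu());np.savez('w5.npz',p=P[0],R=P[1])
show([-91,31,70.5])
s=imaging.capture('scene');cv2.imwrite('pics/s5.png',cv2.resize(s[180:300,260:420],None,fx=5,fy=5,interpolation=3))
```

```text
[ 0.50265156 -0.08930957  0.06190824] [[ 0.98  -0.007 -0.201]
 [ 0.201  0.002  0.98 ]
 [-0.006 -1.     0.003]] [-86.59454093  34.66443643  73.02419505]
[-91, 31, 70.5] 0 turn [-0.1 -0.2 -0.1] shift [ 4.4 -3.7 -2.4]
```

View pics/w5.png

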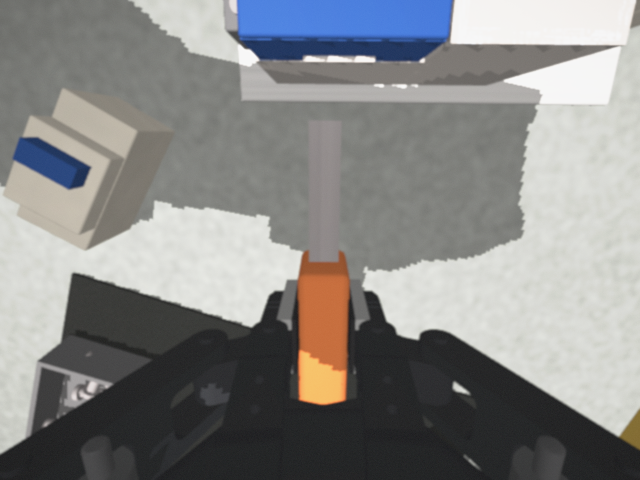

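View pics/s5.png

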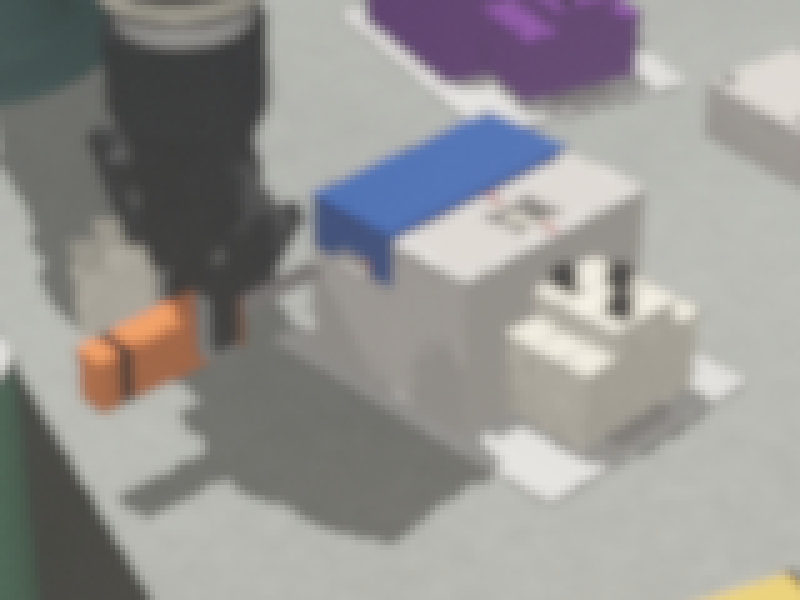

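Run:
```python
from tgt import *
im=cv2.imread('pics/w5.png')
d=np.load('w5.npz');P=(d['p'],d['R'])
q=np.array([[-66,2,99],[-66,60,99],[-66,2,66],[-66,60,66],[-66,18,66],[-66,44,66],[-66,18,75],[-66,44,75],[-66,-50,94]])/1e3
print(proj('wrist',U(T,q),P).round(1))
cv2.imwrite('pics/w5z.png',cv2.resize(im[0:130,230:460],None,fx=3.45,fy=4.6,interpolation=3))
```

```text
[[450.4  42.2]
 [240.   39.5]
 [418.9  64.6]
 [261.1  62.5]
 [375.4  64. ]
 [304.6  63.1]
 [379.1  59. ]
 [303.2  58.1]
 [624.   48.8]]
```

View pics/w5z.png

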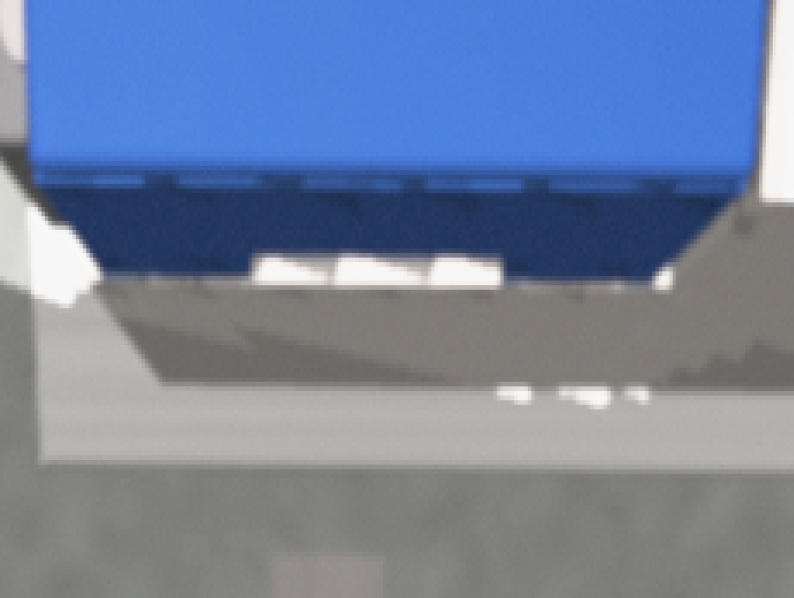

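The notch appears at columns 303–375, rows 55–62, within 2 px of the fit. I'll align the blade and insert it.

{"name": "jog_arm", "arguments": {"rows": [[0, 0, 0, 3.7, 0.7, -2.4, 0], [0, 0, 0, 0, 0, 0, 0], [0, 0, 0, 0, 0, 0, 0]]}}

```text
t: 6.95
tool_pos: [0.5096, -0.0891, 0.0638]
tool_rot: [[0.98, 0.002, -0.201], [0.201, -0.001, 0.98], [0.002, -1.0, -0.001]]
ft_force: [-0.2, -0.3, -0.8]
opening: 0.221
```

```bash
python3 -c "
from tgt import *
print(tipu());show([-49,31,70.5])"
```

```text
[-87.27073174  29.42132712  72.72345146]
[-49, 31, 70.5] 0 turn [ 0.   0.1 -0. ] shift [-8.9 37.3 -2.3]
```

{"name": "jog_arm", "arguments": {"rows": [[0, 0, 0, -1.5, 0, -2.3, 0], [0, 0, 0, 0, 0, 0, 0], [0, 0, 0, 0, 0, 0, 0]]}}

```text
t: 7.25
tool_pos: [0.5071, -0.0889, 0.0605]
tool_rot: [[0.98, -0.0, -0.201], [0.201, -0.0, 0.98], [-0.0, -1.0, -0.0]]
ft_force: [-0.3, -0.8, -1.3]
opening: 0.22
```

```bash
python3 -c "
from tgt import *
print(tipu());show([-49,31,70.5])"
```

```text
[-86.57307645  31.84158751  69.44532956]
[-49, 31, 70.5] 0 turn [ 0.  -0.  -0.1] shift [-6.4 37.   1. ]
```

{"name": "jog_arm", "arguments": {"rows": [[0, 0, 0, -1.7, 9, 0.8, 0], [0, 0, 0, -1.7, 9, 0, 0], [0, 0, 0, -1.5, 9, 0, 0], [0, 0, 0, -1.5, 10, 0, 0], [0, 0, 0, 0, 0, 0, 0], [0, 0, 0, 0, 0, 0, 0]]}}

```text
t: 7.85
tool_pos: [0.5009, -0.0514, 0.0613]
tool_rot: [[0.979, 0.0, -0.202], [0.202, -0.0, 0.979], [-0.0, -1.0, -0.0]]
ft_force: [-0.1, -0.0, -1.3]
opening: 0.221
```

Run:
```python
from tgt import *
print(tipu())
cv2.imwrite('pics/w6.png',imaging.capture('wrist'))
```

```text
[-48.57676024  30.92965684  70.24368423]
```

View pics/w6.png

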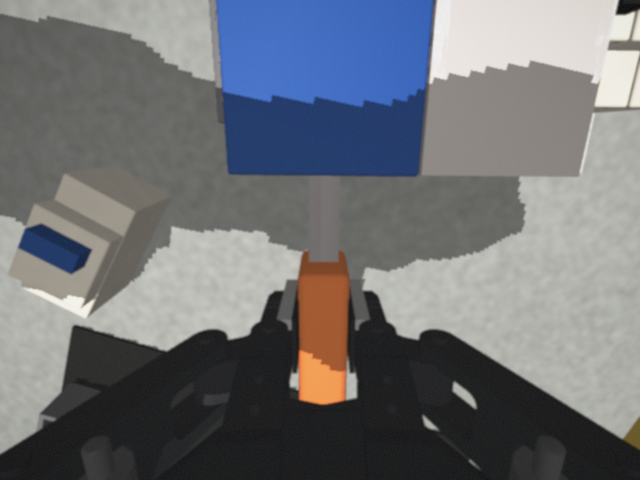

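The blade sits under the front wall, centred, about 17 mm deep, with no contact force. Now I'll lift along the arc.

{"name": "jog_arm", "arguments": {"rows": [[0, 0, 0, 0, 0, 7, 0], [0, 0, 0, 0, 0, 7.5, 0], [0, 0, 0, -0.4, 2.2, 10.8, 0], [0, 0, 0, -0.6, 3, 10.7, 0], [0, 0, 0, -0.8, 4, 10, 0], [0, 0, 0, 0, 0, 0, 0]]}}

```text
t: 8.5
tool_pos: [0.4999, -0.0422, 0.109]
tool_rot: [[0.979, 0.003, -0.202], [0.202, -0.001, 0.979], [0.003, -1.0, -0.001]]
ft_force: [-0.1, 0.1, -0.9]
opening: 0.222
```

Run:
```python
from tgt import *
print(tipu())
cv2.imwrite('pics/w7.png',imaging.capture('wrist'))
s=imaging.capture('scene');cv2.imwrite('pics/s7.png',cv2.resize(s[150:300,240:440],None,fx=4,fy=4,interpolation=3))
```

```text
[-39.32733295  30.15145733 117.90911266]
```

View pics/w7.png

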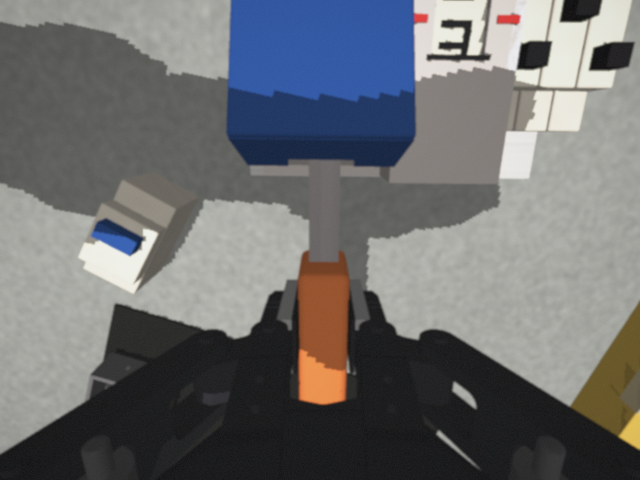

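View pics/s7.png

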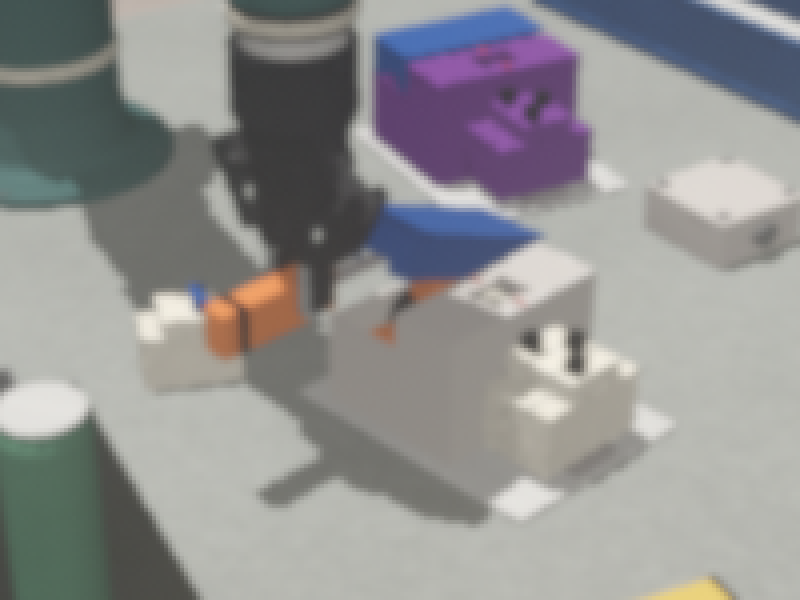

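The cover is up about 20° on the blade, with the wheel visible beneath. Continuing.

{"name": "jog_arm", "arguments": {"rows": [[0, 0, 0, -1, 4.8, 9.9, 0], [0, 0, 0, -1.1, 5.7, 9.4, 0], [0, 0, 0, -1.2, 6.5, 8.9, 0], [0, 0, 0, -1.4, 7.2, 8.2, 0], [0, 0, 0, -1.5, 7.9, 7.6, 0], [0, 0, 0, 0, 0, 0, 0]]}}

```text
t: 9.2
tool_pos: [0.4929, -0.0086, 0.1524]
tool_rot: [[0.979, 0.001, -0.204], [0.204, 0.0, 0.979], [0.001, -1.0, 0.0]]
ft_force: [-0.5, 0.2, -0.6]
opening: 0.222
```

Run:
```python
from tgt import *
print(tipu())
cv2.imwrite('pics/w8.png',imaging.capture('wrist'))
s=imaging.capture('scene');cv2.imwrite('pics/s8.png',cv2.resize(s[150:300,240:440],None,fx=4,fy=4,interpolation=3))
```

```text
[ -5.04739637  30.71063885 161.42944386]
```

View pics/s8.png

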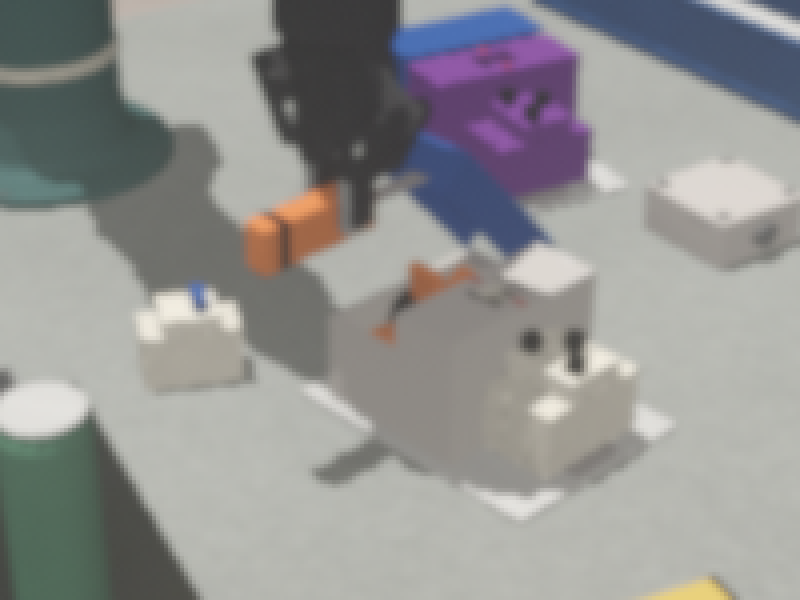

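View pics/w8.png

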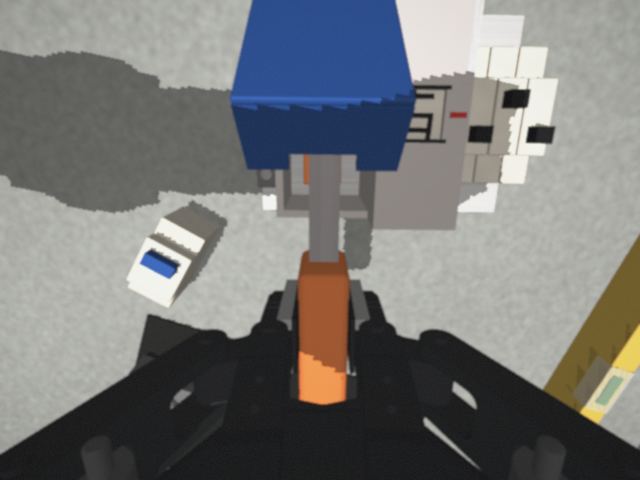

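Cover is at about 47°. I'll drop the blade under the hood and push the inside of its top plate.

{"name": "jog_arm", "arguments": {"rows": [[0, 0, 0, 0, 0, -13, 0], [0, 0, 0, 0, 0, -13, 0], [0, 0, 0, -2.8, 14.7, 0, 0], [0, 0, 0, -2.8, 14.7, 0, 0], [0, 0, 0, -1.7, 8.8, 2, 0], [0, 0, 0, -1.6, 8.3, 2, 0], [0, 0, 0, -1.6, 8.3, 2, 0], [0, 0, 0, 0, 0, 0, 0]]}}

```text
t: 10.1
tool_pos: [0.4818, 0.0442, 0.1309]
tool_rot: [[0.979, -0.001, -0.202], [0.202, -0.001, 0.979], [-0.001, -1.0, -0.001]]
ft_force: [-0.1, -0.9, -4.5]
opening: 0.225
```

Run:
```python
from tgt import *
print(tipu())
s=imaging.capture('scene');cv2.imwrite('pics/s9.png',cv2.resize(s[150:300,240:440],None,fx=4,fy=4,interpolation=3))
```

```text
[ 48.96059379  31.50188687 139.81446168]
```

View pics/s9.png

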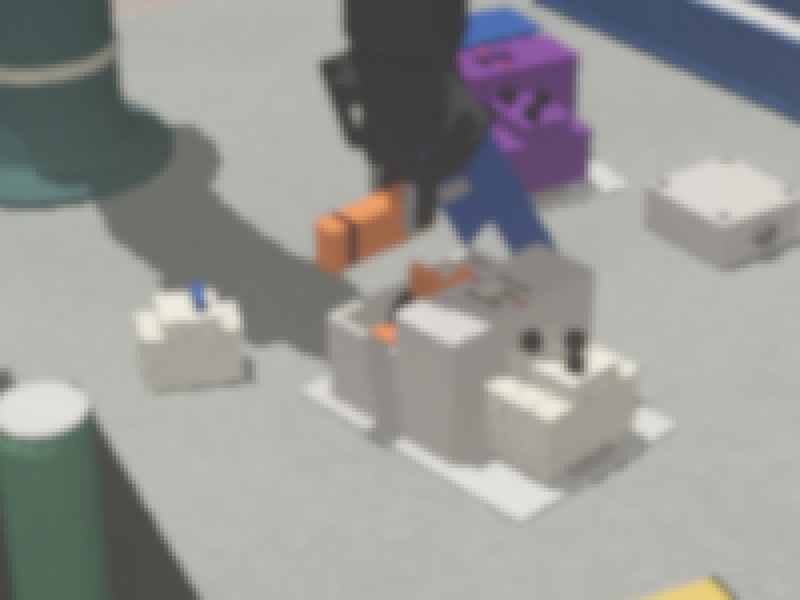

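{"name": "jog_arm", "arguments": {"rows": [[0, 0, 0, -1.5, 7.8, 1, 0], [0, 0, 0, -1.4, 7, 0.5, 0], [0, 0, 0, -1.3, 6.5, -1, 0], [0, 0, 0, -1.2, 6.5, -1, 0], [0, 0, 0, -1.2, 6.3, -2, 0], [0, 0, 0, -1.2, 6.3, -2, 0], [0, 0, 0, 0, 0, 0, 0]]}}

```text
t: 10.85
tool_pos: [0.4742, 0.0841, 0.1264]
tool_rot: [[0.98, -0.001, -0.201], [0.201, -0.001, 0.98], [-0.001, -1.0, -0.001]]
ft_force: [-0.2, -2.7, -3.2]
opening: 0.224
```

{"name": "jog_arm", "arguments": {"rows": [[0, 0, 0, -1.1, 6, -3, 0], [0, 0, 0, -1.1, 6, -3, 0], [0, 0, 0, -1, 5.5, -4, 0], [0, 0, 0, -0.8, 4, -3, 0], [0, 0, 0, 0, 0, 0, 0]]}}

```text
t: 11.35
tool_pos: [0.4704, 0.1052, 0.1134]
tool_rot: [[0.98, -0.001, -0.2], [0.2, -0.001, 0.98], [-0.001, -1.0, -0.001]]
ft_force: [-0.0, -3.8, -1.5]
opening: 0.22
```

Run:
```python
from tgt import *
print(tipu())
cv2.imwrite('pics/w10.png',imaging.capture('wrist'))
s=imaging.capture('scene');cv2.imwrite('pics/s10.png',cv2.resize(s[150:300,240:440],None,fx=4,fy=4,interpolation=3))
```

```text
[110.93700311  30.93911478 122.31671271]
```

View pics/s10.png

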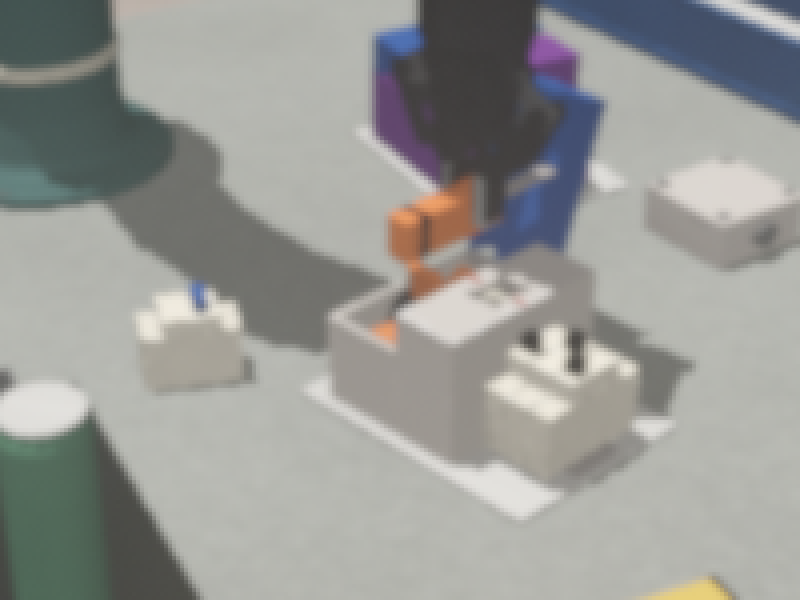

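View pics/w10.png

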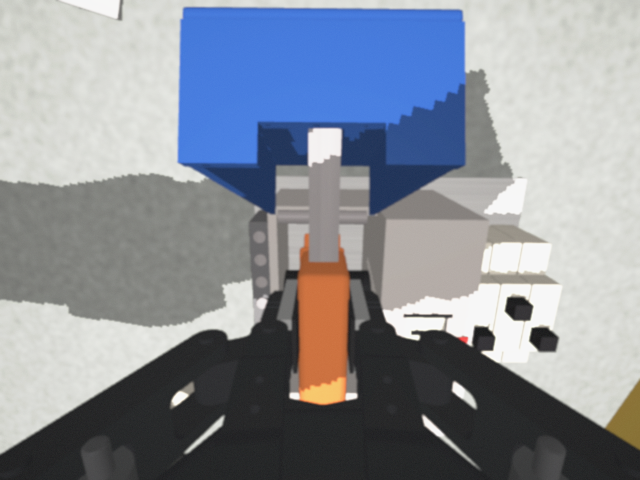

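The cover is past upright, roughly 107°. I'll pull back and return the tool to the mat.

{"name": "jog_arm", "arguments": {"rows": [[0, 0, 0, 5, -26, 2, 0], [0, 0, 0, 8, -42, 5, 0], [0, 0, 0, 8, -42, 25, 0], [0, 0, -1, -2, -46, 25, 0], [0, 0, -1, -3, -46, 0, 0], [0, 0, -1, -3, -46, 0, 0], [0, 0, 0, -1, -46, -30, 0], [0, 0, 0, 0, -46, -45, 0]]}}

```text
t: 12.25
tool_pos: [0.4851, -0.2202, 0.1089]
tool_rot: [[0.989, 0.007, -0.147], [0.147, -0.002, 0.989], [0.007, -1.0, -0.003]]
ft_force: [0.5, -0.0, -0.7]
opening: 0.222
```

{"name": "jog_arm", "arguments": {"rows": [[0, 0, 0, 0, -16, -30, 0], [0, 0, 0, 0, 0, -20, 0], [0, 0, 0, 0, 0, -20, 0], [0, 0, 0, 0, 0, 0, 0], [0, 0, 0, 0, 0, 0, 0]]}}

```text
t: 12.75
tool_pos: [0.4838, -0.2327, 0.0378]
tool_rot: [[0.989, 0.001, -0.15], [0.15, 0.001, 0.989], [0.002, -1.0, 0.001]]
ft_force: [0.4, -0.1, -0.4]
opening: 0.219
```

Run:
```python
from tgt import *
print(pose())
cv2.imwrite('pics/w11.png',imaging.capture('wrist'))
s=imaging.capture('scene');cv2.imwrite('pics/s11.png',s[130:360,150:470].repeat(2,0).repeat(2,1))
```

```text
(array([ 0.48375729, -0.23265633,  0.03779739]), array([[ 9.88679671e-01,  1.48099516e-03, -1.50034381e-01],
       [ 1.50033197e-01,  8.81048261e-04,  9.88680567e-01],
       [ 1.59641866e-03, -9.99998515e-01,  6.48876066e-04]]))
```

View pics/s11.png

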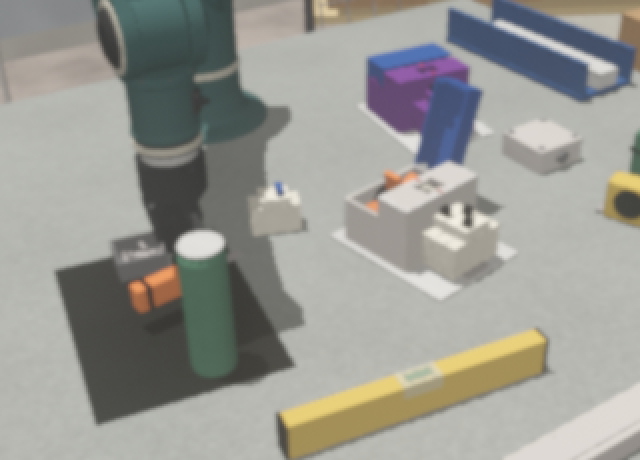

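View pics/w11.png

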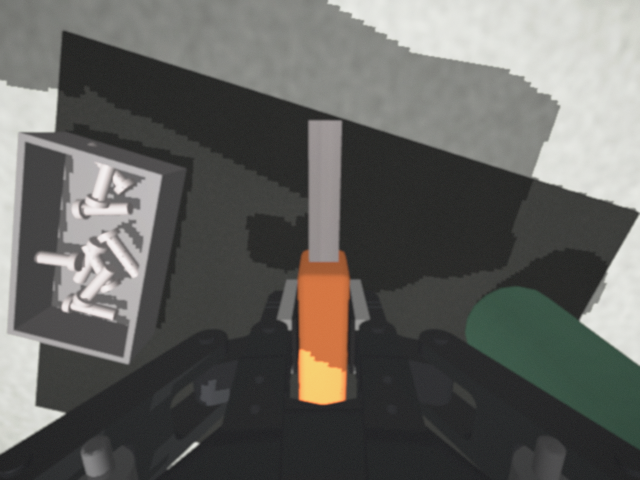

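The cover stays open and the tool hangs over the mat, clear of tray and can. I'll set it down.

{"name": "jog_arm", "arguments": {"rows": [[0, 0, 0, 0, -15, -10, 0], [0, 0, 0, 0, 0, -10, 0], [0, 0, 0, 0, 0, -6, 0], [0, 0, 0, 0, 0, 0, 0], [0, 0, 0, 0, 0, 0, 0]]}}

```text
t: 13.35
tool_pos: [0.4825, -0.248, 0.0108]
tool_rot: [[0.989, -0.001, -0.15], [0.15, 0.001, 0.989], [-0.0, -1.0, 0.001]]
ft_force: [0.2, -0.1, -1.5]
opening: 0.223
```

{"name": "jog_arm", "arguments": {"rows": [[0, 0, 0, 0, 0, 0, 50], [0, 0, 0, 0, 0, 0, 50], [0, 0, 0, 0, 0, 0, 50], [0, 0, 0, 0, 0, 0, 50], [0, 0, 0, 0, 0, 15, 50], [0, 0, 0, 0, 0, 35, 50], [0, 0, 0, 0, 0, 45, 50], [0, 0, 0, 0, 0, 0, 50]]}}

```text
t: 14.15
tool_pos: [0.4867, -0.2496, 0.1127]
tool_rot: [[0.989, 0.01, -0.15], [0.15, -0.005, 0.989], [0.009, -1.0, -0.007]]
ft_force: [0.2, 0.2, -0.8]
opening: 0.585
```

Run:
```python
from tgt import *
print(pose())
cv2.imwrite('pics/w12.png',imaging.capture('wrist'))
```

```text
(array([ 0.48673024, -0.24963125,  0.11273315]), array([[ 0.98864527,  0.00991722, -0.14994058],
       [ 0.14999727, -0.00523896,  0.98867253],
       [ 0.00901935, -0.9999371 , -0.00666703]]))
```

View pics/w12.png

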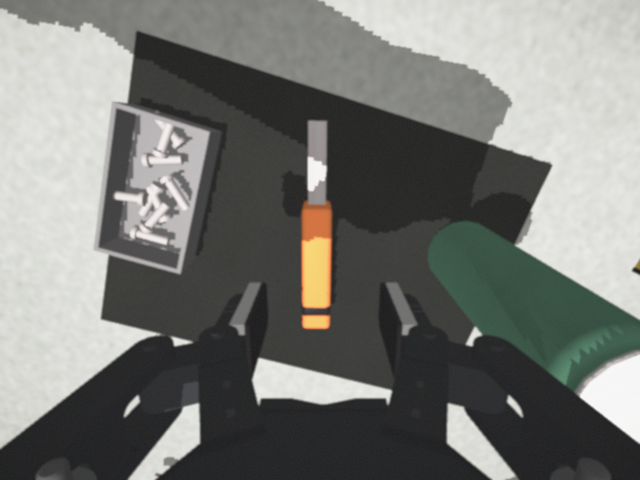

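The tool lies flat on the mat; tray and can are undisturbed. Next the wheel.

{"name": "jog_arm", "arguments": {"rows": [[0, 0, 0, 0, 0, 45, 0], [0, 0, 0, 0, 10, 45, 0], [0, 0, 0.5, 2, 43, 20, 0], [0, 0, 0.5, 2, 43, 20, 0], [0, 0, 0.5, 2, 43, 10, 0], [0, 0, 0.5, 2, 43, 0, 0], [0, 0, 0.5, 2, 40, 0, 0], [0, 0, 0, 0, 0, 0, 0]]}}

```text
t: 15.0
tool_pos: [0.4921, -0.0201, 0.2466]
tool_rot: [[0.979, 0.0, -0.202], [0.202, 0.002, 0.979], [0.001, -1.0, 0.002]]
ft_force: [-0.5, 1.2, -0.4]
opening: 0.003
```

{"name": "jog_arm", "arguments": {"rows": [[0, 0, 0, 0, 0, 0, 0], [0, 0, 0, 0, 0, 0, 0]]}}

```text
t: 15.2
tool_pos: [0.4924, -0.0276, 0.2458]
tool_rot: [[0.982, -0.001, -0.191], [0.191, -0.0, 0.982], [-0.001, -1.0, -0.0]]
ft_force: [0.6, -0.4, 0.2]
opening: 0.006
```

```bash
cat >> tgt.py <<'E'
def tcpu():
    return tipu(np.zeros(3))
def mark(fn,drum_check=True):
    P=pose();im=imaging.capture('wrist')
    np.savez('last.npz',p=P[0],R=P[1]);cv2.imwrite(fn,im)
    # rectified view of window, 6 px/mm: unit x -30..30 up, y -45..0
    g=np.array([[30,5,94],[30,-50,94],[-30,-50,94],[-30,5,94]])/1e3
    px=proj('wrist',U(T,g),P).astype(np.float32)
    H=cv2.getPerspectiveTransform(px,np.float32([[0,0],[550,0],[550,600],[0,600]]))
    cv2.imwrite(fn[:-4]+'r.png',cv2.warpPerspective(im,H,(550,600)))
E
python3 - <<'E'
from tgt import *
print(tcpu(),env.get_obs()['opening'],env.get_obs()['t']);mark('pics/w13.png')
E
```

```text
[-100.12860179   35.74301362  245.84560623] 0.006019799054179504 15.2
```

View pics/w13.png

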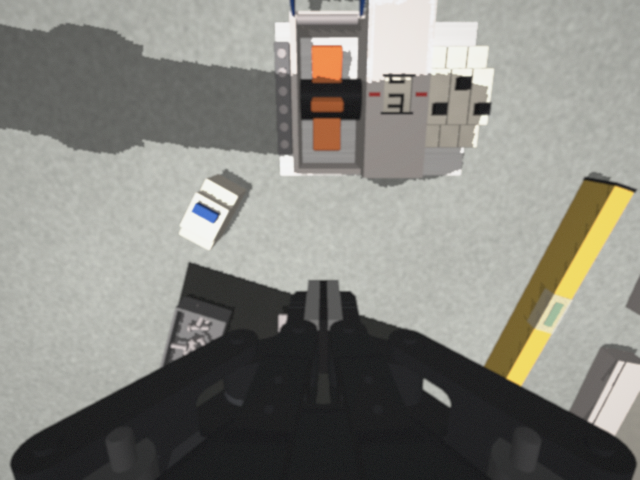

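View pics/w13r.png

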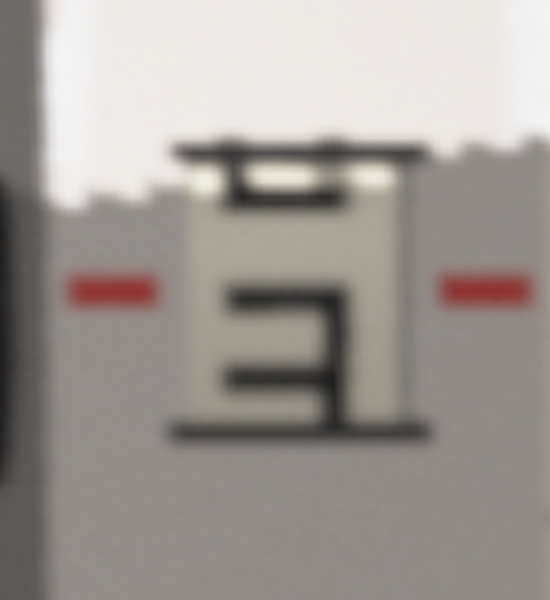

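Open cover, wheel exposed, the 3's top is on the red line (still about 2.66). I'll bring the closed fingertips down behind the top paddle.

{"name": "jog_arm", "arguments": {"rows": [[0, 0, 0, -4.4, 35, -40, 0], [0, 0, 0, -4.3, 34.6, -45, 0], [0, 0, 0, 0, 0, -40, 0], [0, 0, 0, 0, 0, -20, 0], [0, 0, 0, 0, 0, 0, 0], [0, 0, 0, 0, 0, 0, 0], [0, 0, 0, 0, 0, 0, 0]]}}

```text
t: 15.95
tool_pos: [0.486, 0.0363, 0.1106]
tool_rot: [[0.982, 0.002, -0.191], [0.191, -0.0, 0.982], [0.002, -1.0, -0.001]]
ft_force: [-0.0, -0.1, 0.8]
opening: 0.0
```

Run:
```python
from tgt import *
print(tcpu(),env.get_obs()['opening'],env.get_obs()['t']);mark('pics/w14.png')
```

```text
[-36.14623785  29.86033671 110.56844483] 0.0001579771051182035 15.95
```

View pics/w14.png

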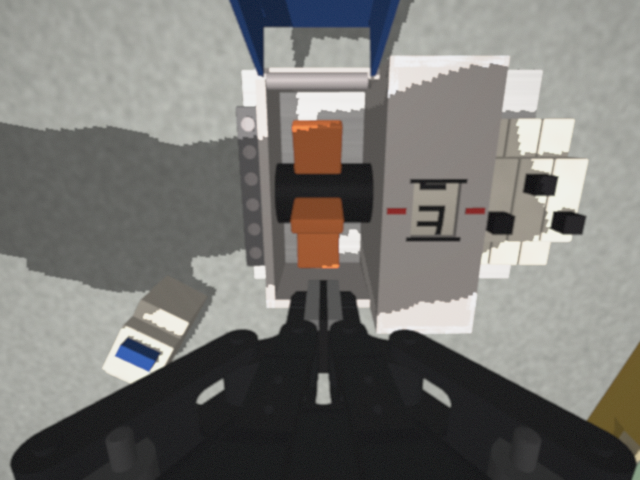

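{"name": "jog_arm", "arguments": {"rows": [[0, 0, 0, -1, 5, -17, 0], [0, 0, 0, 0, 0, -17, 0], [0, 0, 0, 0, 0, 0, 0], [0, 0, 0, -1.7, 8.8, 0, 0], [0, 0, 0, -1.7, 8.8, 0, 0], [0, 0, 0, -1.7, 8.8, 0, 0], [0, 0, 0, -1.7, 8.8, 0, 0], [0, 0, 0, 0, 0, 0, 0]]}}

```text
t: 16.8
tool_pos: [0.4769, 0.079, 0.0757]
tool_rot: [[0.981, 0.001, -0.195], [0.195, 0.001, 0.981], [0.001, -1.0, 0.001]]
ft_force: [-0.4, -0.2, 0.1]
opening: 0.002
```

Run:
```python
from tgt import *
print(tcpu(),env.get_obs()['ft_force'],env.get_obs()['t']);mark('pics/w15.png')
```

```text
[ 7.50266079 30.75070466 75.70570066] [-0.42740265 -0.21270813  0.05974881] 16.8
```

View pics/w15.png

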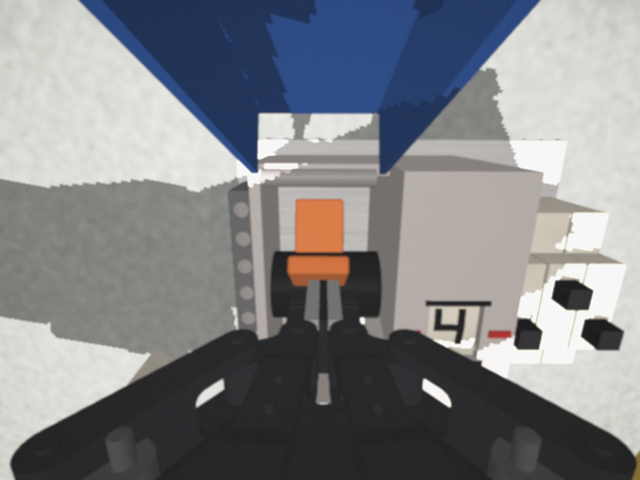

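Now at about 4.1. Lift, go back behind the next paddle, and push again.

{"name": "jog_arm", "arguments": {"rows": [[0, 0, 0, 0, 0, 20, 0], [0, 0, 0, 0, 0, 20, 0], [0, 0, 0, 5.4, -28, 0, 0], [0, 0, 0, 5.6, -29, 0, 0], [0, 0, 0, 0, 0, 0, 0], [0, 0, 0, 0, 0, -20, 0], [0, 0, 0, 0, 0, -20, 0], [0, 0, 0, 0, 0, 0, 0]]}}

```text
t: 17.65
tool_pos: [0.4861, 0.0204, 0.0734]
tool_rot: [[0.981, -0.005, -0.193], [0.193, 0.001, 0.981], [-0.004, -1.0, 0.001]]
ft_force: [0.6, 0.6, 0.1]
opening: -0.001
```

Run:
```python
from tgt import *
print(tcpu(),env.get_obs()['ft_force'],env.get_obs()['t']);mark('pics/w16.png')
```

```text
[-51.76497677  32.84462725  73.35525042] [0.56285349 0.55309906 0.11563302] 17.65
```

View pics/w16.png

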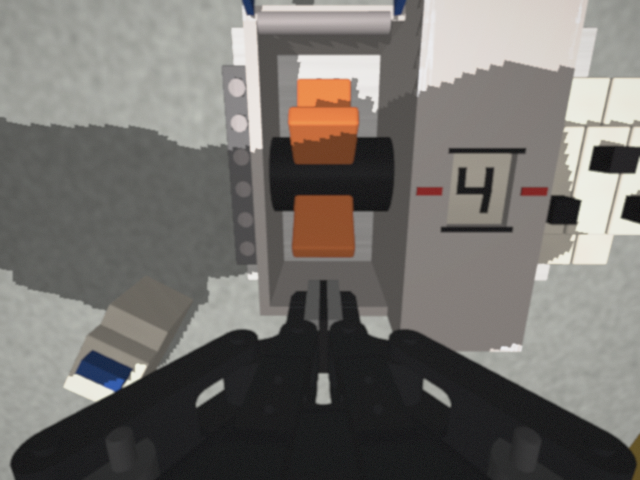

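The 4 is centred. Second stroke, by two numbers.

{"name": "jog_arm", "arguments": {"rows": [[0, 0, 0, -1.6, 8.3, 2, 0], [0, 0, 0, -1.6, 8.3, 0, 0], [0, 0, 0, -1.6, 8.3, 0, 0], [0, 0, 0, -1.6, 8.3, 0, 0], [0, 0, 0, -1.6, 8.3, 0, 0], [0, 0, 0, -1.6, 8.3, 0, 0], [0, 0, 0, -1.6, 8.3, 0, 0], [0, 0, 0, 0, 0, 0, 0]]}}

```text
t: 18.5
tool_pos: [0.4767, 0.0804, 0.0778]
tool_rot: [[0.981, 0.001, -0.196], [0.196, 0.001, 0.981], [0.001, -1.0, 0.001]]
ft_force: [-0.8, -0.2, 0.7]
opening: 0.002
```

{"name": "jog_arm", "arguments": {"rows": [[0, 0, 0, 0, 0, 20, 0], [0, 0, 0, 0, 0, 20, 0], [0, 0, 0, 5.4, -28, 0, 0], [0, 0, 0, 5.6, -29, 0, 0], [0, 0, 0, 0, 0, 0, 0], [0, 0, 0, 0, 0, -20, 0], [0, 0, 0, 0, 0, -20, 0], [0, 0, 0, 0, 0, 0, 0]]}}

```text
t: 19.3
tool_pos: [0.4854, 0.0221, 0.075]
tool_rot: [[0.981, -0.006, -0.194], [0.194, 0.001, 0.981], [-0.005, -1.0, 0.002]]
ft_force: [-0.5, -0.3, 0.2]
opening: -0.001
```

Run:
```python
from tgt import *
print(tcpu(),env.get_obs()['ft_force'],env.get_obs()['t']);mark('pics/w17.png')
```

```text
[-49.97114102  33.14574868  75.03553496] [-0.46564037 -0.34665984  0.24589873] 19.3
```

View pics/w17.png

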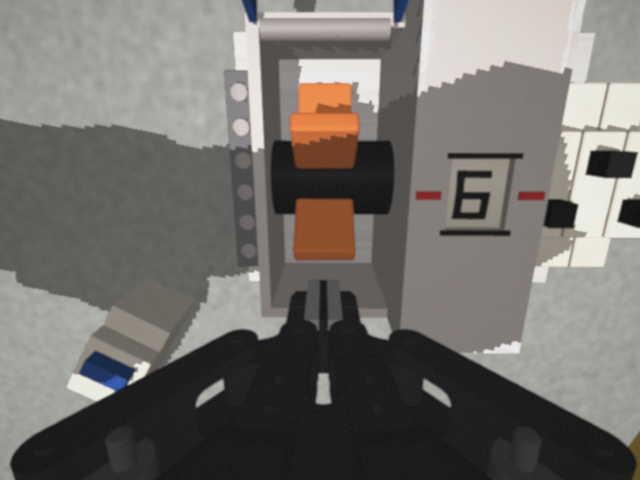

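The 6 is centred. Last stroke, one number.

{"name": "jog_arm", "arguments": {"rows": [[0, 0, 0, -1.5, 9.8, 0, 0], [0, 0, 0, -1.5, 9.8, 0, 0], [0, 0, 0, -1.2, 7.9, 0, 0], [0, 0, 0, -0.8, 4.9, 0, 0], [0, 0, 0, -0.4, 2, 0, 0], [0, 0, 0, 0, 0, 0, 0], [0, 0, 0, 0, 0, 0, 0]]}}

```text
t: 20.05
tool_pos: [0.4834, 0.0563, 0.0787]
tool_rot: [[0.981, 0.003, -0.193], [0.193, -0.0, 0.981], [0.003, -1.0, -0.001]]
ft_force: [1.3, -1.0, 0.2]
opening: 0.003
```

Run:
```python
from tgt import *
print(tcpu(),env.get_obs()['ft_force'],env.get_obs()['t']);mark('pics/w18.png')
```

```text
[-16.05923791  28.70830316  78.65624792] [ 1.27159132 -1.04736873  0.21355832] 20.05
```

View pics/w18.png

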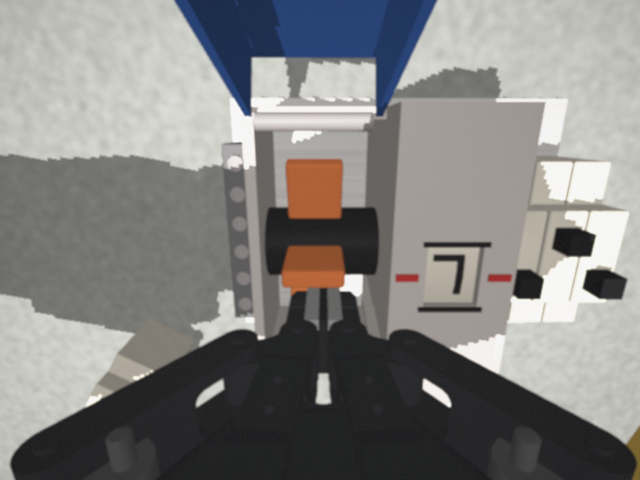

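View pics/w18r.png

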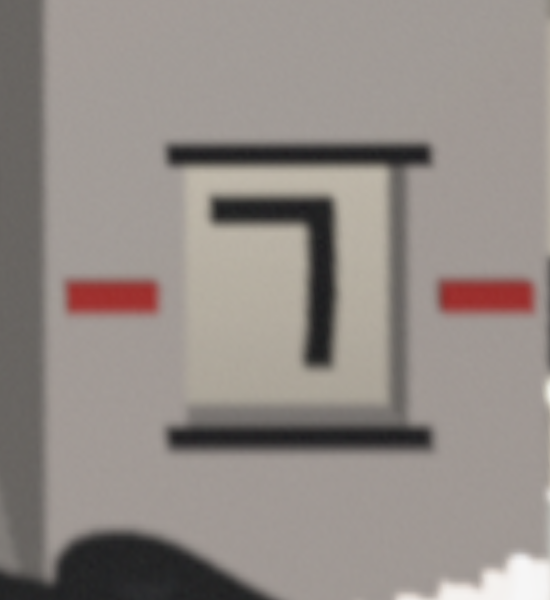

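The 7 is in the window: apparent offset +1.5 mm, which is about −1 mm after parallax correction. I'll back off and check.

{"name": "jog_arm", "arguments": {"rows": [[0, 0, 0, 1.5, -8, 0, 0], [0, 0, 0, 0, 0, 20, 0], [0, 0, 0, 0, 0, 40, 0], [0, 0, 0, 7, -35, 40, 0], [0, 0, 0, 7, -35, 40, 0], [0, 0, 0, 0, 0, 40, 0], [0, 0, 0, 0, 0, 0, 0], [0, 0, 0, 0, 0, 0, 0]]}}

```text
t: 20.9
tool_pos: [0.497, -0.0176, 0.252]
tool_rot: [[0.981, 0.001, -0.193], [0.193, -0.0, 0.981], [0.001, -1.0, -0.0]]
ft_force: [-0.7, 0.1, -0.2]
opening: -0.004
```

Run:
```python
from tgt import *
print(tcpu(),env.get_obs()['ft_force'],env.get_obs()['t']);mark('pics/w19.png')
p=np.load('last.npz');Tc=imaging.camera_params('wrist')['T_tool_cam'];w=p['p']+p['R']@Tc[:3,3];c,s=np.cos(T[2]),np.sin(T[2]);print('cam unit x,z',c*(w[0]-T[0])+s*(w[1]-T[1]),w[2])
cv2.imwrite('pics/s19.png',cv2.resize(imaging.capture('scene')[120:360,150:470],None,fx=2.5,fy=2.5,interpolation=3))
cv2.imwrite('pics/t19.png',imaging.capture('top'))
```

```text
[-91.16587311  29.38346638 252.00386236] [-0.71364986  0.10922769 -0.21732601] 20.9
cam unit x,z -0.018190249190933233 0.3952070863553594
```

View pics/w19r.png

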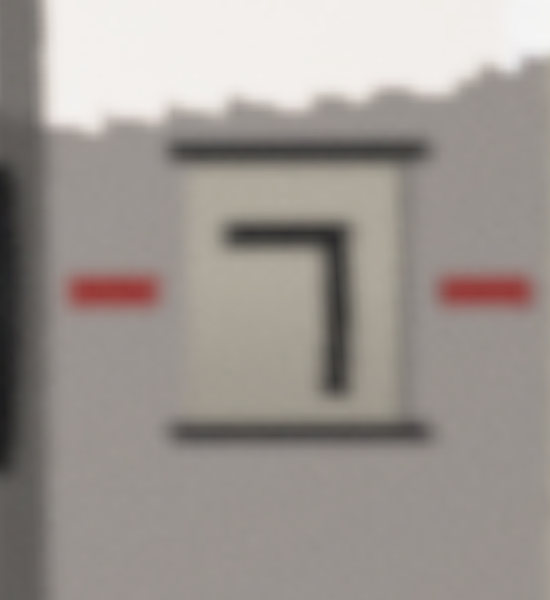

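View pics/s19.png

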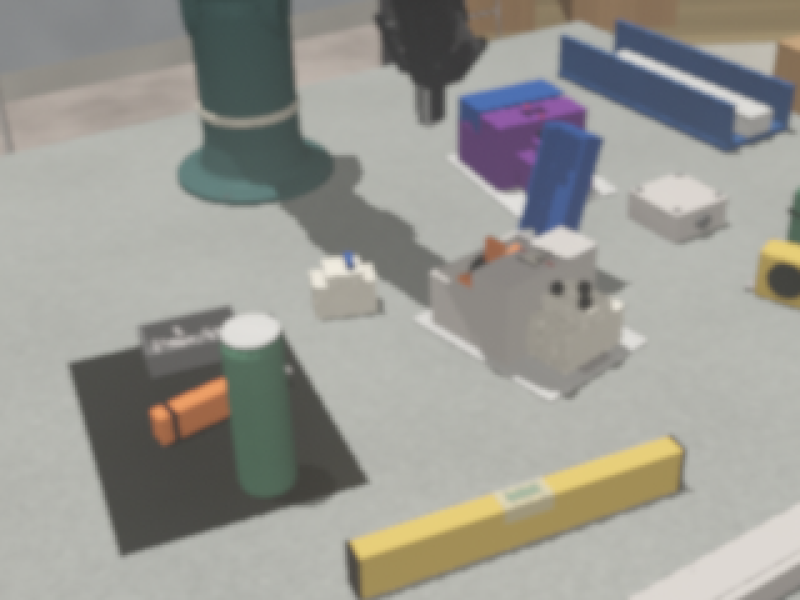

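View pics/t19.png

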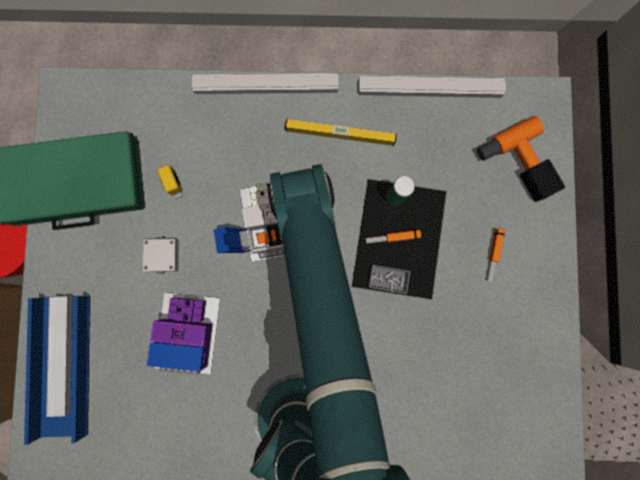

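The 7 is about 1.9 mm (0.045 rad) low of the marks, well within tolerance. The cover leans back, the tool is flat, and the bystanders have not moved. One quick check of the cover angle from the saved top view.

Run:
```python
from tgt import *
im=cv2.imread('pics/t19.png')
for deg,col in [(90,(0,0,255)),(108,(0,255,0))]:
    t=np.radians(deg);q=[]
    for r,h in [(126,0),(126,33),(0,33)]:
        for y in (2,60): q.append([60-r*np.cos(t)+h*np.sin(t),y,66+r*np.sin(t)+h*np.cos(t)])
    for a in proj('top',U(T,np.array(q)/1e3)): print(deg,a.round(1)); 
hsv=cv2.cvtColor(im,cv2.COLOR_BGR2HSV);m=(hsv[...,0]>100)&(hsv[...,0]<130)&(hsv[...,1]>130);ys,xs=np.nonzero(m[200:270,195:275]);print('blue cols',xs.min()+195,xs.max()+195,'rows',ys.min()+200,ys.max()+200)
```

```text
90 [242.  222.4]
90 [245.9 246.7]
90 [228.1 224.8]
90 [231.9 249.1]
90 [236.9 230.4]
90 [240.4 252.4]
108 [226.1 225.5]
108 [229.9 249.7]
108 [213.8 228.3]
108 [217.5 252.3]
108 [238.1 230.7]
108 [241.6 252.5]
blue cols 214 272 rows 227 252
```

The blue reaches column 214. The 108° model predicts 213.8 and a 90° cover predicts 228, so the cover is at about 108° (1.88 rad). Handing in.

```bash
python3 -c "
from h import *
print(order.job_done())"
```

```text
the job is handed in; nothing more can be done
None
```

The job is handed in at about 21 s of the 67 s allowed; the hand-in gives no verdict, so these are my own checks.

I took the pry tool from the mat and levered the cover up with the blade in the notch. I then pushed the cover past upright with the blade from inside the hood and laid the tool back on the mat. With the closed fingers I turned the wheel in three strokes, from about 2.66 to 4, then 6, then 7.

- **Cover:** it stands at about 108° (1.88 rad) by matching the top view, clear of the 1.58 rad limit.
- **Window:** the 7 is about 1.9 mm (0.045 rad) short of the red marks, within the 0.13 rad allowed. An earlier view put it about 1 mm short; I left it without a further nudge.
- **Tool:** it lies flat on the mat in the last pictures.
- **Bystanders:** the tray, can, level, tape, breaker and box look unmoved in the last pictures. I did not measure any of their positions.
- **Robot:** the gripper was clear of everything, with the wrist force reading near zero.

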